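# Clamp a copper busbar in the soft-jawed vice

## Robot

A 6-joint arm with a two-finger parallel gripper is mounted at the origin on the work surface. World frame = base frame: x ahead of the robot, y to its left, z up, the work surface at z = 0. Lengths are in m, angles in rad, forces in N, time in s.
With the tool pointing down it reaches from about 0.375 to 0.9 m from the base axis. Payload 3.1 kg.
Tool frame: the origin (TCP) lies at the centre of the arm's flange, where the gripper is bolted on; the fingertips stand 182 mm ahead of it and the grasp point (between the pads) lies 164 mm ahead of it; z points along the fingers, y is the line along which they close (so a half turn about z gives the same grasp; the last joint's range is limited). The gripper opens to 87 mm and grips with 3 to 60 N. Pads are 19 mm wide; open, the fingers measure 117 mm over their backs; the gripper's body (75 mm by 190 mm) begins 51 mm behind the grasp point.
Start: joints at [1.054, 0.527, 1.433, -0, 1.181, -0.178], TCP at [0.207, 0.59, 0.405] pointing down, gripper open.
Joint ranges: [-3.08, 3.08], [-0.75, 2.2], [0.22, 2.44], [-1.43, 4.57], [0, 2.65], [-2.85, 2.85]. Speed limits (rad/s): [2.79, 2.79, 3.14, 3.14, 3.14, 3.14].

## Interface

Orientations are given as a unit quaternion [x, y, z, w].
In Python, from rig import * gives the robot as it stands.
- The arm moves only by the tool move_arm, never from a script. Its argument "commands" is a list that holds one entry, the list of rows, each a list of 6 numbers: the shift along the tool's x, y, z in units of 40 mm (1.0 is 40 mm), then the turn, a rotation vector about the tool's x, y, z in rad. A call has 1 to 12 rows; each row is the pose to reach, as a shift and turn from the pose commanded when the call began, along the tool's axes at that moment; what a row does not reach only later rows make up. A row lasts 1/8 s, in which the tool goes at most 62.5 mm and 10.7 degrees, less where a joint would pass 70% of its speed; a pose out of reach is approached as far as the arm can. A call with a gripper value outside its range is refused whole. "claw" is the closure, from -1 (fully open) to 1 (shut), so that 0 is half open, set as the call begins (left out, the last holds). The fingers move at their own pace and stop on an object; "squeeze" is the grip in N (left out, the last holds). Time passes only in rows, so rows that repeat a pose let the fingers close. It gives the time, the measured TCP pose, the force, the opening and the grip force at its end, in the units of the state.
- get_obs(): the state, without advancing time (a new reading comes with each control period).
- camera(name): name is "scene" or "top" or "wrist"; returns a dict with "pixels" (480x640x3 uint8, blue, green, red), "range_z" (480x640 float32, m along the optical axis (not along the pixel's ray), 0 where there is no reading), "camera_matrix" (3x3 intrinsics, pixels), "D" ([k1, k2, p1, p2, k3] as OpenCV has them; the pictures are not rectified), "extrinsics" (4x4, takes a point from world to camera coordinates). Camera axes: x right, y up, looking along -z (the intrinsics and any distortion apply to the point x, -y, -z); pixel columns grow to the right and rows downward; lengths in m; the calibration is good to about 2 mm. A picture is of the moment at which its call begins.
- hand_in(): hands the job in; it is judged then, once.
The state is a dict: "time": time; "q": joint angles; "joint_velocities": joint speeds; "joint_torque": joint torques, N m; "position": TCP position; "tool_rot": TCP orientation; "ft_force": force on the tool from outside, world axes, zero at the start; "moment": the same for the moment, N m; "grip_width": finger opening in m; "grip_force": force on a finger pad.
Only numpy, scipy, OpenCV 4.12 (cv2) and the standard library are available. Lean on these libraries where they do the work, as an engineer would, in place of code of your own. Each camera call takes 0.05 s, during which the arm holds its last target. There are 200 camera calls.

## Task

Clamp the long copper bar for filing without marking it: first drape the loose soft cover squarely over the bare rear jaw of the vice and let go. Then stand the long bar on edge across the vice between the two covered jaws, centred and resting on the guide. Wind the handwheel clockwise, spoke after spoke, until the bar is held tight and upright, and leave the other things on the bench where they are.

Things in the scene. Friction and masses are not known exactly. Their poses are not given: they have to be found in the camera images.
- vise: Blue bench vice, fixed. Origin on the bench under the middle of the rear (fixed) jaw; x level along the screw, from handwheel to rear jaw; y along the jaws; z up. Rear jaw: steel block 22 mm thick (x +-11), 60 wide (y +-30), z 115 to 151 mm; behind it nothing is above z 115, beside its ends nothing. Between the jaws the guide's flat top is at z 115, 44 mm wide.
- rear_jaw_top (a point): Centre of the top face of the bare rear jaw, 151 mm above the bench. Axes as the vice's.
- front_face (a point): Top middle of the soft cover's face on the front jaw, looking at the rear jaw, z 155 mm. At x = -39.4 mm in the vice frame when the wheel reads 0; moves +1.91 mm in x per rad. It starts 24.5 to 28 mm from the rear jaw's bare steel face, of which the loose cover will take 5 mm and the bar 10 mm.
- front_jaw: Sliding front jaw, same size as the rear one, with a soft cover already fixed on it (5 mm over the face, top at z 155 mm). Its frame has the vice's axes and equals the vice's frame when the wheel reads 0; it moves along x, driven only by the wheel.
- wheel (a joint): Handwheel angle, rad. At 0 and each quarter turn (1.571) a spoke points straight up. Grows clockwise seen from the robot (top spoke goes to the vice's -y), closing 12 mm a turn. Starts at 0.4 to 1.9; jaws meet the bar at about 7.0, tight by 7.15, end stop 7.9. Drag 0.2 N m (3 to 5 N at a ball pushed along its arc); stays where left; 10 to 15 N clamps firmly.
- wheel_hub (a point): Centre of the handwheel, 95 mm above the bench, at x = -138.4 mm in the vice frame when the wheel reads 0 (moves with the front jaw). Four spokes 10 mm thick at right angles, each with a 22 mm ball centred 70 mm from the axis; hub 40 mm across. x: screw axis; z: along a spoke, turning with it. Free space above; casting behind no higher than 119 mm.
- cover: Loose soft jaw cover: black plastic channel 37 wide (x), 64 long (y), 32 mm high, standing open side down on the bench. Top 4 mm, legs 5 mm thick and 28 long, 27 mm clear between them, ends open; about 90 g. Origin: centre of its underside at the legs' feet, z up. Best taken by its two ends (64 mm). On the jaw its origin is 123 mm above the bench; either way round.
- bar: The long copper bar: 120 long (x), 10 thick (y), 60 mm high (z), about 0.64 kg, standing on edge in a notch of the timber stand, lower edge 14 mm above the bench. Origin: centre of its lower edge, z up. On the vice's guide its lower edge is at 115 mm and it stands 20 mm above the covers. The stand's two other bars are only 80 mm long.
- rack: Timber comb stand: two rails 18 mm thick, 204 long (y), 38 high, at x +-25 mm, with three notches 13 mm wide at y -64, 0, +64 mm, their floors 14 mm above the bench. Bars stand in them along x, upright, one per notch, in any order. Origin: centre of its underside.
- short_a: Copper bar 80 x 10 x 60 mm in the stand; stays there. Origin as the long bar's.
- short_b: The other copper bar 80 x 10 x 60 mm in the stand; stays there. Origin as the long bar's.
- tape_measure: Blue and black tape measure, 37 x 86 x 66 mm, standing on the bench right of the vice; bystander. Origin: centre of its underside.
- screwdriver: Screwdriver lying on the bench; bystander.
- pliers: Side cutters with red handles lying on the bench; bystander.
- din_rail: Offcut of mounting rail, 180 mm long, behind the vice; bystander.
- breaker: White circuit breaker, 70 x 54 x 104 mm, standing on the bench; bystander. Origin: on the bench under its switch lever.
- screw_jar: Clear screw jar with a cap, 64 mm across, 85 mm high, on the bench; bystander. Origin: centre of its underside.
Things that resemble listed ones, but are neither listed nor needed, are in the scene too. Of the things shaped like the vise, the blue one is meant.

How it is judged:
By the outcome, as a careful person would: the job done as asked, in the order asked, and still so for the second after the job is handed in, with the robot touching nothing.
It also fails if it takes over 72 s, if anything falls off the work surface, if the arm or the gripper's body presses on something with over 40 N, if the wrist force passes 120 N, or if a joint passes its speed limit or range.

## Working session

There is one attempt and no reset: what is moved stays moved. The work goes in short steps, Python scripts to look and compute and a tool call to move; the robot and the scene stay as the last step left them, time stands still between calls to the robot, and variables do not carry over. Pictures are saved under pics/ and viewed, at most 11 in all, crops included, and the job is handed in when it is done.

Besides the shell and the picture viewer there is one more tool, called after ">>>" as name([rows], argument=value, ...), one row to a line, values as JSON. move_arm: Moves the arm, as the interface text tells. Its arguments: {"type":"object","properties":{"commands":{"type":"array","items":{"type":"array","items":{"type":"array","items":{"type":"number"}}}},"claw":{"type":"number"},"squeeze":{"type":"number"}},"required":["commands"]}

```bash
ls; mkdir -p pics; cat > h.py <<'E'
from rig import *
import numpy as np, cv2
from scipy.spatial.transform import Rotation as R
def cloud(c):
    K=np.array(c["camera_matrix"]);D=np.array(c["D"],float);E=np.array(c["extrinsics"])
    z=c["range_z"];v,u=np.mgrid[0:480,0:640]
    p=cv2.undistortPoints(np.stack([u,v],-1).reshape(-1,1,2).astype(np.float64),K,D).reshape(480,640,2)
    P=np.stack([p[...,0]*z,-p[...,1]*z,-z],-1)
    W=(P-E[:3,3])@E[:3,:3]
    W[z==0]=np.nan
    return W
def proj(c,pts):
    K=np.array(c["camera_matrix"]);D=np.array(c["D"],float);E=np.array(c["extrinsics"])
    P=np.atleast_2d(pts)@E[:3,:3].T+E[:3,3]
    return cv2.projectPoints((P*[1,-1,-1]).reshape(-1,1,3),np.zeros(3),np.zeros(3),K,D)[0].reshape(-1,2)
E
python3 - <<'E'
from h import *
o=get_obs();print({k:np.round(v,3) for k,v in o.items()})
for n in("scene","top"):
    c=camera(n);np.savez(f"{n}.npz",**c);cv2.imwrite(f"pics/{n}0.png",c["pixels"])
    E=c["extrinsics"];print(n,(-E[:3,:3].T@E[:3,3]).round(3),E[:3,:3].round(2).tolist())
E
```

```text
pics
{'time': np.float64(0.0), 'q': array([ 1.054,  0.528,  1.434,  0.   ,  1.181, -0.179]), 'joint_velocities': array([-0.001, -0.002,  0.001,  0.001,  0.   , -0.001]), 'joint_torque': array([ 1.0000e-03, -4.4004e+01, -1.7660e+01,  6.4000e-02,  5.8000e-02,
       -0.0000e+00]), 'position': array([0.207, 0.589, 0.404]), 'tool_rot': array([ 0.168,  0.986, -0.001, -0.   ]), 'ft_force': array([-0.566, -0.39 ,  0.676]), 'moment': array([ 0.02 ,  0.026, -0.009]), 'grip_force': np.float64(0.0), 'grip_width': np.float64(0.087)}
scene [ 1.132 -0.89   1.329] [[0.85, 0.53, 0.01], [-0.41, 0.65, 0.64], [0.34, -0.55, 0.77]]
top [ 0.339 -0.023  1.266] [[0.07, -1.0, 0.01], [0.97, 0.07, 0.23], [-0.23, -0.01, 0.97]]
```

View pics/top0.png

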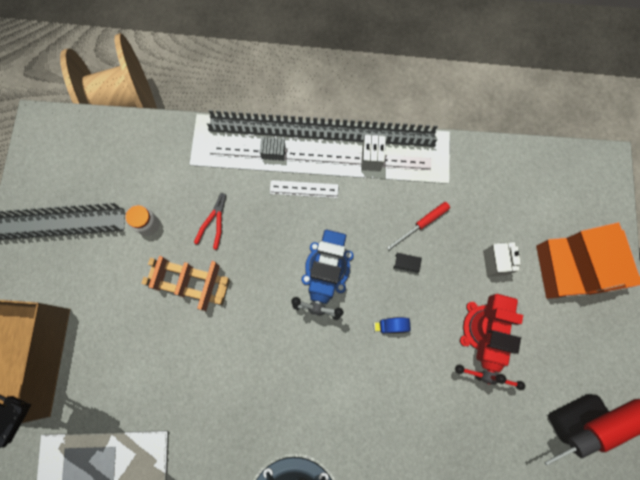

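View pics/scene0.png

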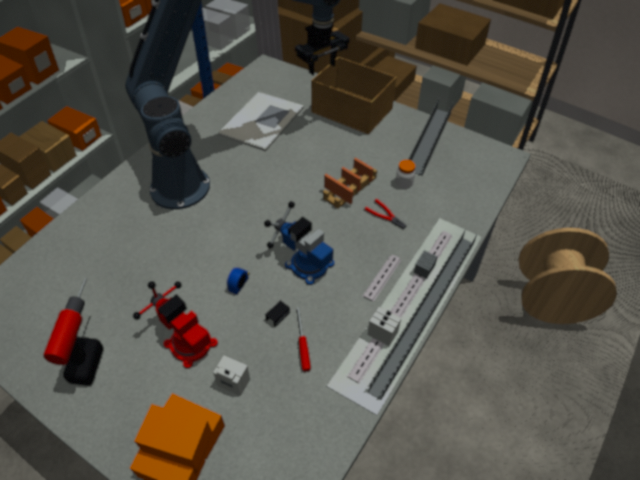

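The blue vice is at top (327,268), with a red look-alike at (492,335). The loose black channel is at (407,263). The stand with three bars is at (185,280), and the right one at (210,285) looks longest. Next I'll measure them from the cloud.

```bash
python3 - <<'E'
from h import *
c=dict(np.load("top.npz"));W=cloud(c)
def rect(m,name):
    p=W[m];r=cv2.minAreaRect((p[:,:2]*1000).astype(np.float32))
    print(name,m.sum(),"ctr",np.round(r[0],1),"size",np.round(r[1],1),"ang",round(r[2],1),"z",np.nanpercentile(p[:,2],[5,50,95]).round(4))
v,u=np.mgrid[0:480,0:640]
def box(u0,u1,v0,v1): return (u>=u0)&(u<u1)&(v>=v0)&(v<v1)
print("bench z",np.nanmedian(W[box(360,390,280,300)][:,2]))
Z=W[...,2]
rect(box(388,428,245,282)&(Z>.02)&(Z<.05),"cover")
m=(box(140,235,245,320)&(Z>.06)&(Z<.09)).astype(np.uint8)
n,l,s,_=cv2.connectedComponentsWithStats(m)
for i in range(1,n):
    if s[i,4]>15: rect(l==i,f"bar{s[i,:4]}")
m=(box(290,365,225,325)&(Z>.135)&(Z<.17)).astype(np.uint8)
n,l,s,_=cv2.connectedComponentsWithStats(m)
for i in range(1,n):
    if s[i,4]>5: rect(l==i,f"vise{s[i,:4]}")
m=box(140,235,245,320)&(Z>.02)&(Z<.045);rect(m,"rack")
i=cv2.resize(np.hstack([c["pixels"][215:335,285:435],c["pixels"][215:335,120:270]]),None,fx=2.6,fy=2.6,interpolation=2)
cv2.imwrite("pics/crop.png",i)
E
```

```text
bench z -0.0003896136995629649
cover 392 ctr [ 584.3 -243.1] size [64.4 38.4] ang 81.9 z [0.0255 0.0314 0.0359]
bar[149 256  16  33] 194 ctr [507.2 373.4] size [12.6 80. ] ang 79.1 z [0.0616 0.0724 0.0767]
bar[197 261  19  49] 263 ctr [484.6 247.6] size [ 11.4 119.9] ang 79.5 z [0.0634 0.0731 0.0771]
bar[174 263  15  33] 180 ctr [495.9 310.9] size [11.8 79.2] ang 79.5 z [0.0621 0.0727 0.0762]
vise[318 241  27  17] 279 ctr [579.5 -44.4] size [59.7 23.4] ang 80.5 z [0.1406 0.1501 0.1538]
vise[310 261  31  24] 489 ctr [524.3 -35. ] size [63.7 37.6] ang 80.5 z [0.1482 0.1545 0.1585]
vise[291 297  13  10] 85 ctr [451.1  24.2] size [24.8 19.2] ang 51.6 z [0.1374 0.1513 0.1572]
vise[331 308  13  10] 84 ctr [437.4 -70.3] size [23.  20.7] ang 52.2 z [0.1382 0.1494 0.1555]
rack 988 ctr [495.9 310.8] size [206.3 118.4] ang 79.4 z [0.0233 0.0367 0.0421]
```

View pics/crop.png

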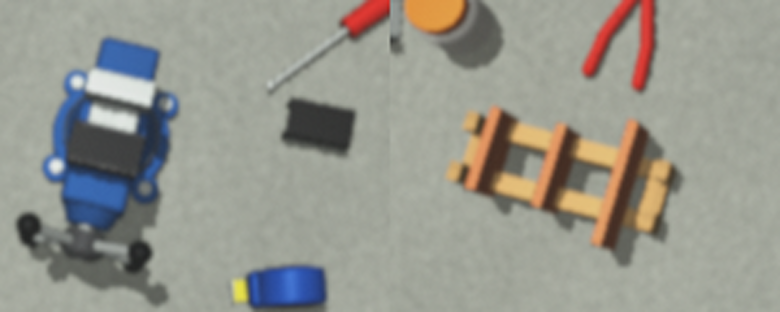

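The crop confirms that the black open channel beside the blue vice (top 407,263; 64×38 mm) is the loose cover. The long bar is the right-most one in the stand (top 210,285; 120 mm against 80 and 80). The blue vice has a bare grey rear jaw at yaw ≈ -9.5°.

```bash
cat >> h.py <<'E'
def yawy(o):
    y=R.from_quat(o["tool_rot"]).as_matrix()[:,1];return np.degrees(np.arctan2(y[1],y[0]))
def plan(*wps):
    """wps: grasp-point x,y,z (m), yaw of tool y (deg), tool down -> rows in tool units"""
    o=get_obs();M=R.from_quat(o["tool_rot"])
    print("t",round(float(o["time"]),2),"tcp",np.round(o["position"],4),"yaw",round(yawy(o),1),"F",np.round(o["ft_force"],1),"w",round(float(o["grip_width"]),4))
    for x,y,z,a in wps:
        d=M.inv().apply(np.array([x,y,z+.164])-o["position"])/.04
        a=np.radians(a);X=[-np.sin(a),np.cos(a),0];Y=[np.cos(a),np.sin(a),0]
        T=R.from_matrix(np.array([X,Y,[0,0,-1]]).T)
        r=(M.inv()*T).as_rotvec()
        print([round(float(k),2) for k in d]+[round(float(k),3) for k in r])
E
python3 - <<'E'
from h import *
c=camera("wrist");E=c["extrinsics"];o=get_obs()
p=-E[:3,:3].T@E[:3,3];M=R.from_quat(o["tool_rot"])
print("cam in tool",M.inv().apply(p-o["position"]).round(3),"look",M.inv().apply(-E[2,:3]).round(2),"fx",c["camera_matrix"][0][0])
plan((.53,-.06,.25,80.5))
E
```

```text
cam in tool [ 0.074 -0.     0.021] look [-0.27 -0.    0.96] fx 375.51021574718396
t 0.15 tcp [0.207  0.5895 0.404 ] yaw 70.6 F [-0.2  0.1  0.3] w 0.0871
[-13.0, -12.64, -0.23, -0.002, -0.0, -0.172]
```

>>> move_arm([
  [[-13.5, -14.2, -0.2, 0, 0, -0.172], [-13.5, -14.2, -0.2, 0, 0, -0.172], [-13.5, -14.2, -0.2, 0, 0, -0.172], [-13.5, -14.2, -0.2, 0, 0, -0.172], [-13.5, -14.2, -0.2, 0, 0, -0.172], [-13.5, -14.2, -0.2, 0, 0, -0.172], [-13.5, -14.2, -0.2, 0, 0, -0.172], [-13.5, -14.2, -0.2, 0, 0, -0.172], [-13.5, -14.2, -0.2, 0, 0, -0.172], [-13.5, -14.2, -0.2, 0, 0, -0.172], [-13.5, -14.2, -0.2, 0, 0, -0.172], [-13.5, -14.2, -0.2, 0, 0, -0.172]],
])

```text
time: 1.65
position: [0.5149, -0.0965, 0.4123]
tool_rot: [0.083, 0.997, 0.0, 0.0]
ft_force: [0.4, 0.1, 0.4]
grip_width: 0.087
grip_force: 0.0
```

```bash
python3 - <<'E'
from h import *
c=camera("wrist");np.savez("w1.npz",**c);cv2.imwrite("pics/w1.png",c["pixels"])
W=cloud(c);Z=W[...,2]
plan((.5843,-.2431,.12,81.9))
for z0,z1,x0,x1,y0,y1 in((.02,.05,.53,.64,-.3,-.18),(.144,.165,.54,.63,-.1,.01),(.146,.17,.48,.555,-.1,.02),(.135,.17,.4,.475,-.1,.05)):
    m=((Z>z0)&(Z<z1)&(W[...,0]>x0)&(W[...,0]<x1)&(W[...,1]>y0)&(W[...,1]<y1)).astype(np.uint8)
    n,l,s,_=cv2.connectedComponentsWithStats(m)
    for i in range(1,n):
        if s[i,4]>100:
            p=W[l==i];r=cv2.minAreaRect((p[:,:2]*1000).astype(np.float32))
            print(s[i],np.round(r[0],1),np.round(r[1],1),round(r[2],1),np.percentile(p[:,2],[5,50,95]).round(4),"mean",p.mean(0).round(4))
E
```

```text
t 1.7 tcp [ 0.5189 -0.1033  0.413 ] yaw 80.3 F [ 4.3 -6.1  0.4] w 0.087
[-2.17, -3.15, 3.26, -0.007, 0.009, -0.028]
[161 278  38  32 691] [ 580.4 -254.6] [38.8 31.7] 81.6 [0.0229 0.031  0.0323] mean [ 0.5735 -0.2577  0.03  ]
[397 262  61  11 352] [542.2 -25.8] [41.   7.6] 84.5 [0.1531 0.1541 0.1551] mean [ 0.5427 -0.0197  0.1541]
[363 302  47   9 382] [568.7 -55.5] [33.5  5.8] 83.3 [0.1445 0.1492 0.1509] mean [ 0.568  -0.056   0.1485]
[ 362  217  101   56 5190] [524.8 -34.4] [64.2 37.4] 80.4 [0.1526 0.1541 0.1552] mean [ 0.5233 -0.0346  0.1539]
[ 321  103   41   36 1030] [436.4 -69.5] [21.7 24. ] 26.3 [0.1382 0.1504 0.1535] mean [ 0.4371 -0.0701  0.1494]
[ 461  105   50   35 1167] [452.2  25.3] [24.5 21.3] 49.8 [0.137  0.1514 0.1554] mean [0.453  0.023  0.1495]
```

View pics/w1.png

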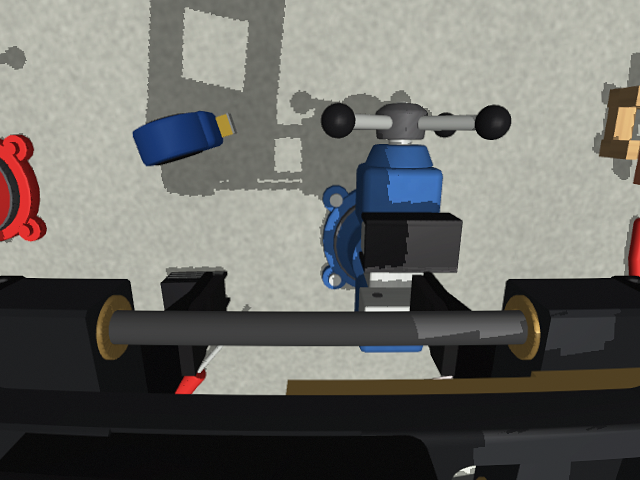

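The wrist view shows the blue vice at (410,240) and the wheel balls at (338,120) and (492,120). The cover, near (190,285), is half hidden by the fingers. It agrees with the top camera to within 1 mm.

>>> move_arm([
  [[-1.9, -2.6, 3.2, 0, 0, -0.028], [-1.9, -2.6, 3.2, 0, 0, -0.028], [-1.9, -2.6, 3.2, 0, 0, -0.028], [-1.9, -2.6, 3.2, 0, 0, -0.028], [-1.9, -2.6, 3.2, 0, 0, -0.028], [-1.9, -2.6, 3.2, 0, 0, -0.028], [-1.9, -2.6, 3.2, 0, 0, -0.028], [-1.9, -2.6, 3.2, 0, 0, -0.028]],
])

```text
time: 2.7
position: [0.5723, -0.2089, 0.2856]
tool_rot: [0.068, 0.998, -0.0, 0.001]
ft_force: [-0.4, -0.5, 0.0]
grip_width: 0.0869
grip_force: 0.0
```

```bash
python3 - <<'E'
from h import *
plan((.5843,-.2431,.026,81.9))
E
```

```text
t 2.7 tcp [ 0.5723 -0.2089  0.2856] yaw 82.2 F [-0.4 -0.5  0. ] w 0.0869
[-0.41, -0.8, 2.39, -0.001, 0.002, 0.004]
```

>>> move_arm([
  [[-0.4, -0.8, 0.6, 0, 0, 0.004], [-0.4, -0.8, 1.5, 0, 0, 0.004], [-0.4, -0.8, 2.2, 0, 0, 0.004], [-0.4, -0.8, 2.4, 0, 0, 0.004], [-0.4, -0.8, 2.4, 0, 0, 0.004], [-0.4, -0.8, 2.4, 0, 0, 0.004]],
])

```text
time: 3.45
position: [0.5843, -0.2436, 0.1898]
tool_rot: [0.071, 0.997, -0.001, 0.001]
ft_force: [0.7, -0.2, -0.2]
grip_width: 0.0869
grip_force: 0.0
```

>>> move_arm([
  [[0, 0, 0, 0, 0, 0], [0, 0, 0, 0, 0, 0], [0, 0, 0, 0, 0, 0], [0, 0, 0, 0, 0, 0]],
], claw=1, squeeze=15)

```text
time: 3.95
position: [0.5838, -0.2434, 0.1888]
tool_rot: [0.071, 0.997, -0.0, 0.0]
ft_force: [-1.0, 1.0, 2.9]
grip_width: 0.0627
grip_force: 15.0
```

```bash
python3 - <<'E'
from h import *
plan((.5798,-.0442,.026+.123+.04,80.5))
E
```

```text
t 3.95 tcp [ 0.5838 -0.2434  0.1888] yaw 81.9 F [-1.   1.   2.9] w 0.0627
[0.8, 4.92, -4.11, -0.0, 0.0, 0.024]
```

>>> move_arm([
  [[0, 0, -1.5, 0, 0, 0], [0, 0, -3.0, 0, 0, 0], [0.1, 0.5, -4.3, 0, 0, 0.01], [0.4, 2.0, -4.3, 0, 0, 0.024], [0.6, 3.5, -4.3, 0, 0, 0.024], [0.75, 4.5, -4.3, 0, 0, 0.024], [0.8, 4.9, -4.3, 0, 0, 0.024], [0.8, 4.9, -4.3, 0, 0, 0.024], [0.8, 4.9, -4.3, 0, 0, 0.024]],
])

```text
time: 5.08
position: [0.5801, -0.0463, 0.3603]
tool_rot: [0.083, 0.997, -0.0, 0.0]
ft_force: [0.3, -0.4, -1.9]
grip_width: 0.0632
grip_force: 15.0
```

```bash
python3 - <<'E'
from h import *
plan((.5798,-.0442,.0248+.123,80.5))
c=camera("wrist");W=cloud(c);Z=W[...,2]
cv2.imwrite("pics/w2.png",c["pixels"])
t=camera("scene");cv2.imwrite("pics/s2.png",cv2.resize(t["pixels"][190:310,230:390],None,fx=5,fy=5,interpolation=2))
m=(Z>.175)&(Z<.215)&(W[...,0]>.54)&(W[...,0]<.6)&(abs(W[...,1]+.044)<.03)
p=W[m];print(m.sum(),p.min(0),p.max(0))
E
```

```text
t 5.08 tcp [ 0.5801 -0.0463  0.3603] yaw 80.4 F [ 0.3 -0.4 -1.9] w 0.0632
[0.02, 0.05, 1.21, -0.001, 0.001, -0.001]
9726 [ 0.55763468 -0.07399747  0.17501292] [ 0.59997813 -0.01400834  0.21497252]
```

View pics/w2.png

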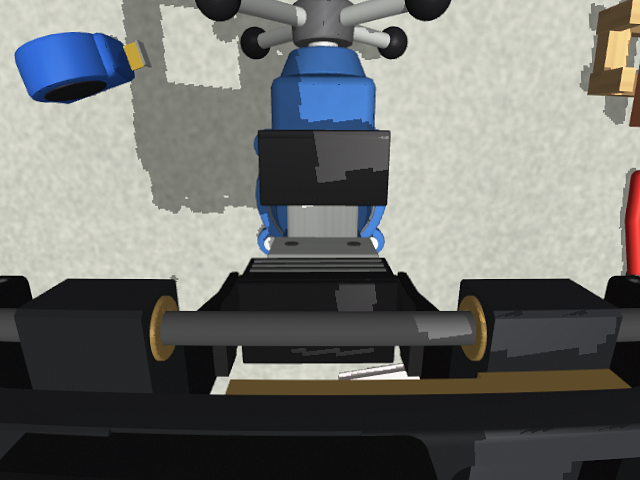

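The cover hangs level at (318,310), gripped at its ends. The rear jaw's top front edge shows at (323,245), so I'll measure cover against jaw in the vice frame.

```bash
python3 - <<'E'
from h import *
c=camera("wrist");W=cloud(c)
O=np.array([.5798,-.0442]);a=np.radians(-9.5)
ux=np.array([np.cos(a),np.sin(a)]);uy=np.array([-np.sin(a),np.cos(a)])
x=((W[...,:2]-O)@ux)*1000;y=((W[...,:2]-O)@uy)*1000;z=W[...,2]*1000
def st(n,m): print(n,m.sum(),"x",np.percentile(x[m],[1,10,50,90,99]).round(1),"y",np.percentile(y[m],[1,99]).round(1),"z",np.percentile(z[m],[1,50,99]).round(1))
yy=abs(y)<24
st("jaw top",yy&(x>-20)&(x<25)&(abs(z-150)<3))
st("cover top",yy&(abs(x)<30)&(z>194)&(z<205))
f=yy&(abs(x)<30)&(z>170)&(z<192);st("cover face",f)
for s in(-20,0,20): print(s,np.median(x[f&(abs(y-s)<6)]).round(1))
st("front cov top",(abs(y)<35)&(x<-25)&(x>-90)&(abs(z-155)<4))
r=np.r_[255:275:2];print(np.c_[r,x[r,320].round(1),z[r,320].round(1)].tolist())
E
```

```text
jaw top 399 x [-10.7 -10.4  -9.9  -9.   -8.6] y [-23.6  23. ] z [147.2 149.5 151.3]
cover top 6420 x [-16.7 -16.2  -8.4  17.6  20.3] y [-23.5  23.6] z [194.7 202.5 203.9]
cover face 1656 x [-17.4 -17.  -16.5 -15.9 -15.6] y [-23.5  23.5] z [171.7 183.7 191.8]
-20 -16.5
0 -16.3
20 -16.7
front cov top 9951 x [-74.2 -70.9 -56.6 -41.4 -37.7] y [-30.5  32. ] z [152.6 154.2 155.7]
[[255.0, -9.9, 149.5], [257.0, -9.5, 151.5], [259.0, -16.3, 174.5], [261.0, -16.5, 177.8], [263.0, -16.3, 180.1], [265.0, -16.3, 182.5], [267.0, -16.1, 184.6], [269.0, -16.3, 187.7], [271.0, -16.2, 189.9], [273.0, -15.9, 191.3]]
```

>>> move_arm([
  [[0.07, 0.05, 0.2, 0, 0, 0], [0.07, 0.05, 0.35, 0, 0, 0], [0.07, 0.05, 0.6, 0, 0, 0], [0.07, 0.05, 0.85, 0, 0, 0], [0.07, 0.05, 1.05, 0, 0, 0], [0.07, 0.05, 1.18, 0, 0, 0], [0.07, 0.05, 1.22, 0, 0, 0], [0.07, 0.05, 1.22, 0, 0, 0]],
])

```text
time: 6.22
position: [0.5774, -0.0424, 0.3118]
tool_rot: [0.083, 0.997, -0.0, 0.0]
ft_force: [0.7, -0.3, -0.6]
grip_width: 0.063
grip_force: 15.0
```

```bash
python3 - <<'E'
from h import *
plan((.5798,-.0442,.0248+.123,80.5))
E
```

```text
t 6.22 tcp [ 0.5774 -0.0424  0.3118] yaw 80.5 F [ 0.7 -0.3 -0.6] w 0.063
[-0.07, -0.03, 0.0, -0.0, 0.001, 0.0]
```

>>> move_arm([
  [[0, -0.03, 0.03, 0, 0, 0], [0, -0.03, 0.03, 0, 0, 0]],
])

```text
time: 6.48
position: [0.5774, -0.043, 0.3117]
tool_rot: [0.083, 0.997, 0.001, 0.001]
ft_force: [-0.9, 3.1, 5.3]
grip_width: 0.0631
grip_force: 14.7
```

>>> move_arm([
  [[0, 0, 0, 0, 0, 0], [0, 0, 0, 0, 0, 0], [0, 0, 0, 0, 0, 0], [0, 0, 0, 0, 0, 0], [0, 0, -0.8, 0, 0, 0], [0, 0, -2.0, 0, 0, 0], [-0.1, 0, -3.0, 0, 0, 0], [-1.0, 0, -3.0, 0, 0, 0], [-2.2, 0, -3.0, 0, 0, 0], [-2.2, 0, -3.0, 0, 0, 0], [-2.2, 0, -3.0, 0, 0, 0]],
], claw=-1)

```text
time: 7.85
position: [0.6633, -0.058, 0.4295]
tool_rot: [0.083, 0.997, 0.0, -0.001]
ft_force: [-0.6, 0.3, 0.0]
grip_width: 0.0867
grip_force: 0.0
```

```bash
python3 - <<'E'
from h import *
c=camera("wrist");W=cloud(c);cv2.imwrite("pics/w3.png",c["pixels"])
O=np.array([.5798,-.0442]);a=np.radians(-9.5)
ux=np.array([np.cos(a),np.sin(a)]);uy=np.array([-np.sin(a),np.cos(a)])
x=((W[...,:2]-O)@ux)*1000;y=((W[...,:2]-O)@uy)*1000;z=W[...,2]*1000
for n,m in(("rear",(abs(y)<45)&(x>-25)&(x<30)&(abs(z-155)<4)),("front",(abs(y)<35)&(x<-28)&(x>-90)&(abs(z-155)<4))):
    r=cv2.minAreaRect(np.stack([x[m],y[m]],1).astype(np.float32))
    print(n,m.sum(),r,np.percentile(z[m],[2,50,98]))
plan((.51,.2,.25,79.5),(.4846,.2476,.076+.03,79.5))
E
```

```text
rear 5753 ((-0.6228103637695312, 0.9375267028808594), (64.48881530761719, 36.65375518798828), 89.93144989013672) [152.64195759 154.12196192 155.56590283]
front 5750 ((-53.38172149658203, 0.6624069213867188), (32.61302185058594, 64.22819519042969), 0.15213234722614288) [152.52381844 154.15219815 155.6917691 ]
t 7.9 tcp [ 0.663  -0.0579  0.4298] yaw 80.5 F [ 0.6 -0.9 -0. ] w 0.087
[4.83, 5.73, 0.41, 0.0, -0.003, 0.018]
[5.65, 6.8, 4.01, 0.0, -0.003, 0.018]
```

View pics/w3.png

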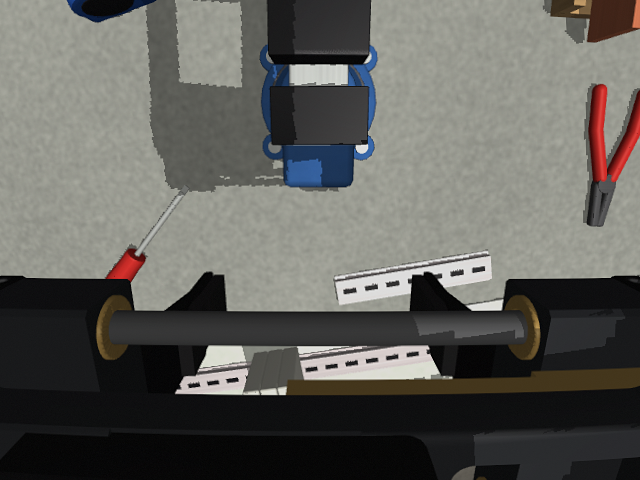

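The cover sits squarely on the rear jaw at (319,115), offset −0.6 and +0.9 mm, with its top at z ≈ 155. Next is the bar.

>>> move_arm([
  [[1.5, 1.8, 0.2, 0, 0, 0.018], [2.6, 3.0, 0.4, 0, 0, 0.018], [3.6, 4.2, 1.0, 0, 0, 0.018], [4.6, 5.4, 2.0, 0, 0, 0.018], [5.4, 6.4, 3.0, 0, 0, 0.018], [5.65, 6.8, 3.8, 0, 0, 0.018], [5.65, 6.8, 4.0, 0, 0, 0.018], [5.65, 6.8, 4.0, 0, 0, 0.018], [5.65, 6.8, 4.0, 0, 0, 0.018]],
], claw=0.1)

```text
time: 9.02
position: [0.4864, 0.247, 0.2716]
tool_rot: [0.092, 0.996, 0.0, 0.001]
ft_force: [0.6, -0.2, 0.4]
grip_width: 0.0392
grip_force: 0.0
```

```bash
python3 - <<'E'
from h import *
c=camera("wrist");W=cloud(c);cv2.imwrite("pics/w4.png",c["pixels"])
plan((.4846,.2476,.076,79.5))
m=(abs(W[...,2]-.073)<.006)&(abs(W[...,1]-.2476)<.03)&(W[...,0]>.40)&(W[...,0]<.56)
r=cv2.minAreaRect((W[m][:,:2]*1000).astype(np.float32));print(m.sum(),r,np.percentile(W[m][:,2],[5,50,95]))
E
```

```text
t 9.07 tcp [0.4868 0.2468 0.2719] yaw 79.4 F [ 0.2 -0.1  0.2] w 0.039
[0.06, 0.01, 0.8, 0.001, 0.003, -0.001]
3661 ((485.4566955566406, 248.711181640625), (9.926883697509766, 120.1188735961914), 79.98268127441406) [0.07202761 0.07312211 0.07416004]
```

View pics/w4.png

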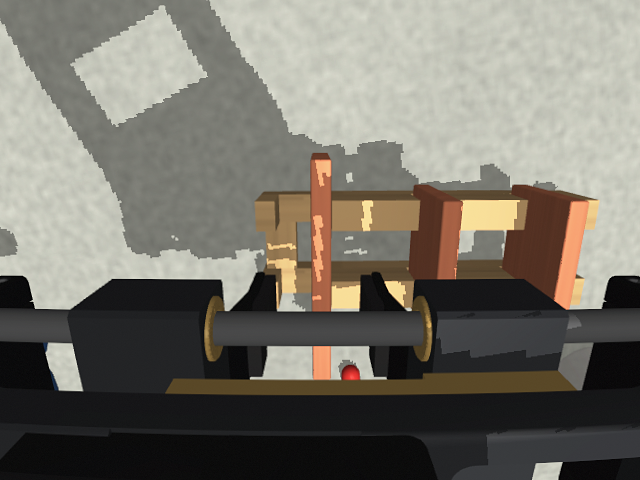

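The long bar runs between the fingers at (321,160) to (321,375). The two shorter bars are at (437,230) and (545,250).

>>> move_arm([
  [[0.03, 0.05, 0.3, 0, 0, -0.005], [0.03, 0.05, 0.7, 0, 0, -0.005], [0.03, 0.05, 0.82, 0, 0, -0.005], [0.03, 0.05, 0.82, 0, 0, -0.005]],
])

```text
time: 9.57
position: [0.485, 0.2494, 0.2368]
tool_rot: [0.089, 0.996, -0.0, -0.001]
ft_force: [-0.6, 0.4, -0.5]
grip_width: 0.0396
grip_force: 0.0
```

>>> move_arm([
  [[0, 0, 0, 0, 0, 0], [0, 0, 0, 0, 0, 0], [0, 0, 0, 0, 0, 0], [0, 0, 0, 0, 0, 0]],
], claw=1, squeeze=50)

```text
time: 10.07
position: [0.4851, 0.2496, 0.2378]
tool_rot: [0.089, 0.996, -0.0, 0.0]
ft_force: [-0.2, -0.2, 0.6]
grip_width: 0.0093
grip_force: 50.0
```

>>> move_arm([
  [[0, 0, -0.4, 0, 0, 0], [0, 0, -1.2, 0, 0, 0], [0, 0, -2.2, 0, 0, 0], [0, 0, -3.4, 0, 0, 0], [0, 0, -4.0, 0, 0, 0], [0, 0, -4.0, 0, 0, 0]],
])

```text
time: 10.82
position: [0.4849, 0.2497, 0.3995]
tool_rot: [0.089, 0.996, 0.001, 0.002]
ft_force: [0.3, -0.2, -7.7]
grip_width: 0.0096
grip_force: 50.0
```

```bash
python3 - <<'E'
from h import *
# gap between rear cover face (-16.6) and front face (-37.8); bar centre 2 mm off the rear cover
O=np.array([.5798,-.0442]);a=np.radians(-9.5);ux=np.array([np.cos(a),np.sin(a)])
p=O+ux*-.0248;print(p)
plan((*p,.076-.014+.115+.045,-9.5),(*p,.076-.014+.115,-9.5))
E
```

```text
[ 0.55534012 -0.04010682]
t 10.82 tcp [0.4849 0.2497 0.3995] yaw 79.8 F [ 0.3 -0.2 -7.7] w 0.0096
[-3.02, -6.82, 0.34, 0.004, 0.001, 1.558]
[-3.02, -6.82, 1.46, 0.004, 0.001, 1.558]
```

>>> move_arm([
  [[-0.3, -0.7, 0, 0, 0, 0.17], [-0.6, -1.5, 0, 0, 0, 0.35], [-1.0, -2.4, 0, 0, 0, 0.53], [-1.5, -3.4, 0, 0, 0, 0.71], [-2.0, -4.4, 0, 0, 0, 0.89], [-2.4, -5.4, 0, 0, 0, 1.07], [-2.8, -6.3, 0, 0, 0, 1.25], [-3.0, -6.8, 0, 0, 0, 1.42], [-3.02, -6.82, 0.1, 0.004, 0, 1.55], [-3.02, -6.82, 0.2, 0.004, 0, 1.558], [-3.02, -6.82, 0.2, 0.004, 0, 1.558], [-3.02, -6.82, 0.2, 0.004, 0, 1.558]],
])

```text
time: 12.32
position: [0.5552, -0.0398, 0.3892]
tool_rot: [0.763, 0.647, -0.002, -0.001]
ft_force: [0.1, -0.8, -6.7]
grip_width: 0.0098
grip_force: 50.0
```

```bash
python3 - <<'E'
from h import *
O=np.array([.5798,-.0442]);a=np.radians(-9.5);ux=np.array([np.cos(a),np.sin(a)]);uy=np.array([-np.sin(a),np.cos(a)])
p=O+ux*-.0248
plan((*p,.3388-.164,-9.5))
for n in("wrist","top","scene"):
    c=camera(n);W=cloud(c);cv2.imwrite(f"pics/{n}5.png",c["pixels"])
    x=((W[...,:2]-O)@ux)*1000;y=((W[...,:2]-O)@uy)*1000;z=W[...,2]*1000
    for k,m in(("bar",(z>172)&(z<245)&(abs(x+25)<25)&(abs(y)<75)&(abs(y)>25)),("rear",(abs(z-155)<3)&(abs(x)<25)&(abs(y)<40)),("front",(abs(z-155)<3)&(x<-28)&(x>-85)&(abs(y)<40))):
        if m.sum()>30: print(n,k,m.sum(),"x",np.percentile(x[m],[2,50,98]).round(1),"y",np.percentile(y[m],[0.5,99.5]).round(1),"z",np.percentile(z[m],[1,99]).round(1))
E
```

```text
t 12.32 tcp [ 0.5552 -0.0398  0.3892] yaw -9.4 F [ 0.1 -0.8 -6.7] w 0.0098
[-0.0, 0.01, 1.26, -0.004, 0.002, 0.002]
wrist bar 2710 x [-31.2 -26.5 -21.6] y [-33.   58.8] z [180.  225.8]
wrist rear 4582 x [-18.5  -0.7  16.9] y [-18.7  32.7] z [152.7 155.7]
wrist front 4608 x [-73.6 -55.9 -38.1] y [-18.7  32.5] z [152.6 155.7]
top bar 41 x [-32.1 -29.3 -22. ] y [46.6 57.8] z [191.1 227.8]
scene bar 217 x [-28.4 -20.3 -16.4] y [-66.8  49.6] z [173.5 228.5]
scene rear 165 x [-16.1   2.7  20.6] y [-33.9  28.9] z [152.  157.7]
```

View pics/wrist5.png

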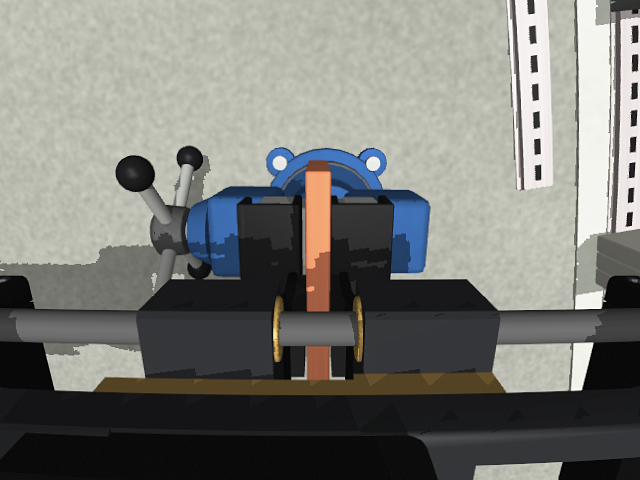

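The bar is vertical between the jaws at (318,165) to (318,375). It is about 3 mm from the rear cover and 7 mm from the front one.

>>> move_arm([
  [[0, 0.03, 0.3, 0, 0, 0], [0, 0.03, 0.7, 0, 0, 0], [0, 0.03, 1.0, 0, 0, 0], [0, 0.03, 1.15, 0, 0, 0], [0, 0.03, 1.23, 0, 0, 0], [0, 0.03, 1.27, 0, 0, 0], [0, 0.03, 1.27, 0, 0, 0]],
])

```text
time: 13.35
position: [0.5565, -0.0408, 0.3508]
tool_rot: [0.762, 0.647, -0.001, 0.004]
ft_force: [-19.3, 2.2, 64.4]
grip_width: 0.0097
grip_force: 50.0
```

>>> move_arm([
  [[0, -0.03, -0.4, 0, 0, 0], [0, -0.06, -1.0, 0, 0, 0], [0, -0.06, -1.0, 0, 0, 0], [0, -0.06, -1.0, 0, 0, 0]],
])

```text
time: 13.85
position: [0.5539, -0.0401, 0.3772]
tool_rot: [0.763, 0.646, -0.003, -0.001]
ft_force: [-0.8, 0.3, -8.1]
grip_width: 0.0098
grip_force: 50.0
```

```bash
python3 - <<'E'
from h import *
O=np.array([.5798,-.0442]);a=np.radians(-9.5);ux=np.array([np.cos(a),np.sin(a)]);uy=np.array([-np.sin(a),np.cos(a)])
plan((.5552,-.0398,.2252,-9.5))
c=camera("wrist");W=cloud(c);cv2.imwrite("pics/w6.png",c["pixels"])
cv2.imwrite("pics/s6.png",cv2.resize(camera("scene")["pixels"][170:310,220:400],None,fx=4,fy=4,interpolation=2))
x=((W[...,:2]-O)@ux)*1000;y=((W[...,:2]-O)@uy)*1000;z=W[...,2]*1000
for k in range(160,275,8):
    m=(z[k,300:340]>172); 
    if m.any(): print(k,[(round(float(np.nanmedian(q[k,300:340][m])),1)) for q in(x,y,z)], "xr",np.nanmin(x[k,300:340][m]).round(1),np.nanmax(x[k,300:340][m]).round(1))
for k,m in(("rear",(abs(z-155)<8)&(x>-22)&(x<25)&(abs(y)<40)),("front",(abs(z-155)<3)&(x<-28)&(x>-85)&(abs(y)<40))):
    print(k,m.sum(),"x",np.percentile(x[m],[2,50,98]).round(1),"y",np.percentile(y[m],[0.5,99.5]).round(1),"z",np.percentile(z[m],[1,50,99]).round(1))
E
```

```text
t 13.85 tcp [ 0.5539 -0.0401  0.3772] yaw -9.5 F [-0.8  0.3 -8.1] w 0.0098
[0.01, 0.03, -0.3, -0.005, 0.002, -0.0]
168 [-27.8, 59.0, 207.1] xr -32.4 -23.2
176 [-27.8, 59.0, 234.8] xr -32.4 -23.3
184 [-27.8, 56.9, 238.0] xr -32.5 -23.1
192 [-27.8, 54.3, 237.9] xr -32.6 -23.1
200 [-28.0, 51.8, 238.1] xr -32.6 -23.1
208 [-27.8, 49.2, 238.0] xr -32.7 -23.0
216 [-27.7, 46.6, 238.2] xr -32.7 -23.0
224 [-27.8, 43.9, 237.8] xr -32.7 -22.9
232 [-27.7, 41.2, 237.9] xr -32.4 -22.9
240 [-27.5, 38.5, 238.0] xr -32.4 -22.9
248 [-27.7, 35.7, 237.9] xr -32.5 -22.9
256 [-27.7, 33.1, 238.2] xr -32.5 -22.8
264 [-27.7, 30.2, 238.1] xr -32.5 -22.8
272 [-27.5, 27.3, 238.0] xr -32.6 -18.1
rear 4724 x [-18.8  -1.   16.8] y [-14.3  32.8] z [151.4 154.2 155.7]
front 4660 x [-73.5 -55.9 -38. ] y [-14.8  32.6] z [152.5 154.2 155.7]
```

View pics/s6.png

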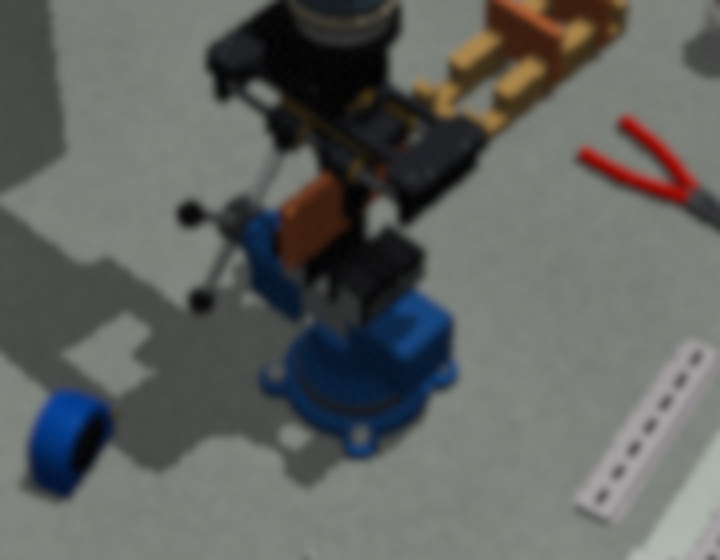

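The rear cover sits 2 mm nearer than I allowed for, so the bar caught on its top and slid up 25 mm in the grip. Its top is at z 238 and still level and square, and the cover has not moved. The fix is to centre it in the gap, lower until the tips are just above the covers, then ease the grip so the bar slides down onto the guide.

>>> move_arm([
  [[0.02, -0.04, 0.0, 0, 0, 0], [0.02, -0.04, 0.2, 0, 0, 0], [0.02, -0.04, 0.4, 0, 0, 0], [0.02, -0.04, 0.6, 0, 0, 0], [0.02, -0.04, 0.6, 0, 0, 0]],
])

```text
time: 14.58
position: [0.5524, -0.039, 0.3537]
tool_rot: [0.763, 0.646, -0.002, -0.001]
ft_force: [0.1, -0.0, -6.5]
grip_width: 0.0099
grip_force: 50.0
```

>>> move_arm([
  [[0, 0, 0.1, 0, 0, 0], [0, 0, 0.2, 0, 0, 0], [0, 0, 0.3, 0, 0, 0], [0, 0, 0.33, 0, 0, 0], [0, 0, 0.33, 0, 0, 0]],
])

```text
time: 15.2
position: [0.5527, -0.0391, 0.3415]
tool_rot: [0.763, 0.646, -0.002, -0.0]
ft_force: [0.3, -1.3, -6.7]
grip_width: 0.0097
grip_force: 50.0
```

>>> move_arm([
  [[0, 0, 0, 0, 0, 0], [0, 0, 0, 0, 0, 0], [0, 0, 0, 0, 0, 0], [0, 0, 0, 0, 0, 0]],
], claw=1, squeeze=3)

```text
time: 15.7
position: [0.553, -0.0393, 0.3423]
tool_rot: [0.763, 0.646, -0.001, 0.001]
ft_force: [0.2, 0.6, -0.5]
grip_width: 0.01
grip_force: 3.0
```

```bash
cat > b.py <<'E'
from h import *
O=np.array([.5798,-.0442]);a=np.radians(-9.5);ux=np.array([np.cos(a),np.sin(a)]);uy=np.array([-np.sin(a),np.cos(a)])
def look(n,f=None):
    c=camera(n);W=cloud(c)
    if f: cv2.imwrite(f,c["pixels"])
    return ((W[...,:2]-O)@ux)*1000,((W[...,:2]-O)@uy)*1000,W[...,2]*1000
def bar(n,f=None):
    x,y,z=look(n,f)
    for k,m in(("bar",(z>162)&(z<245)&(x>-38)&(x<-15)&(y>38)&(y<75)),("barside",(z>120)&(z<172)&(x>-38)&(x<-15)&(y>45)&(y<75)),("rear",(abs(z-155)<4)&(x>-22)&(x<25)&(abs(y)<40)),("front",(abs(z-155)<4)&(x<-26)&(x>-85)&(abs(y)<40))):
        if m.sum()>20: print(n,k,m.sum(),"x",np.percentile(x[m],[2,50,98]).round(1),"y",np.percentile(y[m],[.5,99.5]).round(1),"z",np.percentile(z[m],[1,50,99]).round(1))
E
python3 -c "
from b import *
bar('wrist')"
```

```text
wrist bar 1622 x [-33.1 -27.5 -15.9] y [38.  59.9] z [165.9 174.2 244.2]
wrist barside 191 x [-32.8 -28.3 -23.7] y [59.2 59.9] z [120.9 152.  171.8]
wrist rear 4429 x [-18.6  -1.   16.9] y [ 1.2 32.9] z [152.3 154.1 155.6]
wrist front 4354 x [-73.1 -55.5 -37.9] y [ 1.2 32.6] z [152.3 154.1 155.6]
```

The bar is down: its top is at 175 mm and it is centred in y to about 0.1 mm. Now I release, lift and move over to the handwheel.

>>> move_arm([
  [[0, 0, 0, 0, 0, 0], [0, 0, 0, 0, 0, 0], [0, 0, 0, 0, 0, 0], [0, 0, -0.5, 0, 0, 0], [0, 0, -1.5, 0, 0, 0], [0.5, -0.5, -2.0, 0, 0, 0], [1.2, -1.6, -2.0, 0, 0, 0], [1.8, -2.7, -1.8, 0, 0, 0], [1.82, -2.74, -1.0, 0, 0, 0], [1.82, -2.74, -0.8, 0, 0, 0], [1.82, -2.74, -0.8, 0, 0, 0]],
], claw=0.4)

```text
time: 17.12
position: [0.4574, 0.0505, 0.3736]
tool_rot: [0.763, 0.646, -0.002, -0.0]
ft_force: [-0.7, 0.1, -0.1]
grip_width: 0.026
grip_force: 0.0
```

```bash
cat >> b.py <<'E'
def stroke(th,p0,p1,n=6):
    """rows (vice y, vice x, down) of a push of the ball from phi p0 to p1 (deg), wheel at th at its start"""
    o=get_obs();P=np.array(o["position"]);d=P[:2]-O
    cx,cy,cz=d@ux*1000,d@uy*1000,P[2]*1000-182
    print("t",round(float(o["time"]),2),"vice x,y,tip z",np.round([cx,cy,cz],1),"yaw",round(yawy(o),1),"F",np.round(o["ft_force"],1))
    for i in range(n+1):
        f=np.radians(p0+(p1-p0)*i/n);x=-138.4+1.91*(th+f-np.radians(p0))
        y=-70*np.sin(f)+20.5+(3 if i==0 else 0);z=95+70*np.cos(f)+np.interp(np.degrees(f),[-45,0,45],[-7,-5,1])
        print([round(float(v),2) for v in((y-cy)/40,(x-cx)/40,(cz-z)/40)])
E
python3 -c "
from b import *
bar('wrist')
stroke(.785,-45,50)
x,y,z=look('wrist','pics/w7.png')"
```

```text
wrist bar 53 x [-27.1 -25.1 -23.7] y [58.6 60.5] z [162.5 170.2 174.6]
wrist barside 358 x [-33.7 -27.7 -23.7] y [53.4 60.5] z [120.3 133.4 170.7]
wrist rear 1410 x [-4.6  7.2 16.9] y [-11.8  22.4] z [152.8 154.1 155.5]
t 17.18 vice x,y,tip z [-136.1   73.1  192.1] yaw -9.5 F [ 1.1 -0.1  0.1]
[-0.0, -0.02, 1.36]
[-0.46, -0.01, 1.06]
[-0.91, 0.01, 0.86]
[-1.39, 0.02, 0.79]
[-1.87, 0.03, 0.83]
[-2.3, 0.04, 0.99]
[-2.66, 0.06, 1.28]
```

View pics/w7.png

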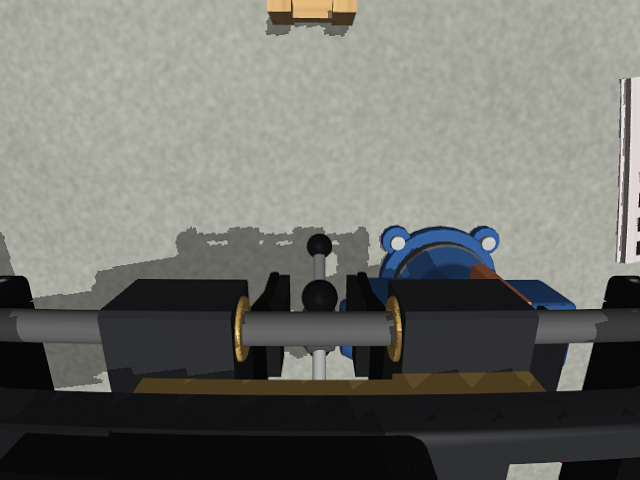

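The bar stands at (505,290) and the wheel spoke is centred between the fingers at (318,297). I'll close the fingers and push the first spoke.

>>> move_arm([
  [[0.1, 0, 0, 0, 0, 0], [0.1, 0, 0.4, 0, 0, 0], [0.1, 0, 1.0, 0, 0, 0], [0.05, 0, 1.36, 0, 0, 0], [-0.2, 0, 1.2, 0, 0, 0], [-0.46, 0, 1.06, 0, 0, 0], [-0.91, 0, 0.86, 0, 0, 0], [-1.39, 0.02, 0.79, 0, 0, 0], [-1.87, 0.03, 0.83, 0, 0, 0], [-2.3, 0.04, 0.99, 0, 0, 0], [-2.66, 0.06, 1.28, 0, 0, 0], [-2.66, 0.06, 1.28, 0, 0, 0]],
], claw=1, squeeze=10)

```text
time: 18.73
position: [0.4413, -0.0557, 0.3227]
tool_rot: [0.764, 0.645, -0.002, -0.0]
ft_force: [-0.1, 0.6, -0.2]
grip_width: 0.0005
grip_force: 0.0
```

```bash
cat >> b.py <<'E'
def wheel(n="top"):
    x,y,z=look(n)
    m=(x<-112)&(x>-155)&(abs(y)<90)&(z>60)&(z<182)&(np.hypot(y,z-95)>62)&(np.hypot(y,z-95)<84)
    f=np.degrees(np.arctan2(-y[m],z[m]-95))
    h,e=np.histogram(f,np.arange(-95,100,10));print(n,[(int(a),int(b)) for a,b in zip(e,h) if b>3])
E
python3 -c "
from b import *
stroke(.785+np.radians(95),-40,50)
wheel('top');wheel('wrist');wheel('scene');bar('top')"
```

```text
t 18.73 vice x,y,tip z [-134.7  -34.2  140.7] yaw -9.6 F [-0.1  0.6 -0.2]
[2.57, 0.02, -0.03]
[2.11, 0.04, -0.29]
[1.67, 0.05, -0.44]
[1.22, 0.06, -0.49]
[0.77, 0.07, -0.44]
[0.36, 0.09, -0.28]
[0.03, 0.1, -0.01]
top []
wrist [(-45, 895), (-35, 1717), (15, 879), (45, 13)]
scene [(25, 18), (35, 27), (45, 29), (55, 16)]
top bar 49 x [-33.8 -29.5 -23.9] y [38.5 58.2] z [162.5 173.8 177.6]
top barside 31 x [-34.1 -33.4 -24. ] y [45.1 57.5] z [121.7 152.1 171.7]
top rear 400 x [-19.1  -1.8  15.8] y [-31.5  31.6] z [151.4 154.6 158.7]
```

>>> move_arm([
  [[0, 0, -0.9, 0, 0, 0], [1.0, 0, -1.1, 0, 0, 0], [2.3, 0.02, -1.0, 0, 0, 0], [2.75, 0.02, -0.5, 0, 0, 0], [2.75, 0.02, 0.0, 0, 0, 0], [2.5, 0.02, -0.05, 0, 0, 0], [2.11, 0.04, -0.29, 0, 0, 0], [1.67, 0.05, -0.44, 0, 0, 0], [1.22, 0.06, -0.49, 0, 0, 0], [0.77, 0.07, -0.44, 0, 0, 0], [0.36, 0.09, -0.28, 0, 0, 0], [0.03, 0.1, -0.01, 0, 0, 0]],
])

```text
time: 20.42
position: [0.4458, -0.0555, 0.3238]
tool_rot: [0.764, 0.646, -0.001, 0.001]
ft_force: [1.9, 2.8, 3.2]
grip_width: 0.0005
grip_force: 1.7
```

```bash
python3 -c "
from b import *
wheel('wrist');wheel('scene');bar('top')
stroke(.785+np.radians(185),-40,50)"
```

```text
wrist [(-45, 1441), (-35, 1084), (15, 874), (45, 12)]
scene [(25, 15), (35, 28), (45, 37), (55, 11)]
top bar 51 x [-31.4 -27.1 -21.4] y [38.4 58.8] z [163.5 173.9 178.7]
top barside 31 x [-31.6 -31.  -22.9] y [45.7 58.3] z [120.9 148.8 171.7]
top rear 383 x [-16.7  -0.6  16.1] y [-31.5  31.7] z [151.1 154.5 158.2]
t 20.57 vice x,y,tip z [-131.   -32.9  140.5] yaw -9.6 F [-0.2  0.8  0.3]
[2.54, 0.01, -0.03]
[2.08, 0.02, -0.3]
[1.64, 0.03, -0.45]
[1.18, 0.04, -0.5]
[0.74, 0.06, -0.45]
[0.33, 0.07, -0.29]
[-0.0, 0.08, -0.01]
```

>>> move_arm([
  [[0, 0, -0.9, 0, 0, 0], [1.0, 0, -1.1, 0, 0, 0], [2.3, 0.01, -1.0, 0, 0, 0], [2.72, 0.01, -0.5, 0, 0, 0], [2.72, 0.01, 0.0, 0, 0, 0], [2.5, 0.01, -0.05, 0, 0, 0], [2.08, 0.02, -0.3, 0, 0, 0], [1.64, 0.03, -0.45, 0, 0, 0], [1.18, 0.04, -0.5, 0, 0, 0], [0.74, 0.06, -0.45, 0, 0, 0], [0.33, 0.07, -0.29, 0, 0, 0], [0, 0.08, -0.01, 0, 0, 0]],
])

```text
time: 22.08
position: [0.4489, -0.056, 0.3241]
tool_rot: [0.764, 0.646, -0.001, 0.001]
ft_force: [1.6, 2.3, 4.0]
grip_width: 0.0003
grip_force: 1.7
```

```bash
python3 -c "
from b import *
wheel('wrist');wheel('scene');bar('top');bar('wrist')
stroke(.785+np.radians(275),-40,50)"
```

```text
wrist [(-55, 7), (-45, 1449), (-35, 1056), (15, 880), (45, 12)]
scene [(25, 13), (35, 28), (45, 35), (55, 16)]
top bar 49 x [-28.3 -24.  -18.3] y [38.4 58.9] z [164.  174.6 178.3]
top barside 26 x [-29.  -28.2 -22.9] y [46.5 58.5] z [123.3 147.3 171.7]
top rear 368 x [-13.5   1.9  17.6] y [-31.3  32.1] z [151.3 154.7 158.8]
wrist bar 2860 x [-28.6 -27.2 -20.1] y [38.1 59.7] z [162.3 172.9 175.4]
wrist barside 3180 x [-28.8 -27.8 -26.8] y [45.1 59.8] z [120.8 151.8 171.7]
wrist rear 1762 x [-1.4  2.5 10.3] y [-19.   31.6] z [152.7 154.2 155.7]
wrist front 14980 x [-65.  -45.3 -27.5] y [-31.3  37.8] z [151.8 154.2 158.5]
t 22.27 vice x,y,tip z [-127.9  -32.5  141. ] yaw -9.5 F [-0.2 -0.2 -0.3]
[2.52, 0.0, -0.02]
[2.06, 0.02, -0.28]
[1.63, 0.03, -0.44]
[1.17, 0.04, -0.49]
[0.73, 0.05, -0.44]
[0.32, 0.07, -0.28]
[-0.02, 0.08, -0.0]
```

>>> move_arm([
  [[0, 0, -0.9, 0, 0, 0], [1.0, 0, -1.1, 0, 0, 0], [2.3, 0, -1.0, 0, 0, 0], [2.7, 0, -0.5, 0, 0, 0], [2.7, 0, 0.0, 0, 0, 0], [2.5, 0, -0.05, 0, 0, 0], [2.06, 0.02, -0.28, 0, 0, 0], [1.63, 0.03, -0.44, 0, 0, 0], [1.17, 0.04, -0.49, 0, 0, 0], [0.73, 0.05, -0.44, 0, 0, 0], [0.32, 0.07, -0.28, 0, 0, 0], [0.32, 0.07, -0.28, 0, 0, 0]],
])

```text
time: 23.78
position: [0.4534, -0.0437, 0.3346]
tool_rot: [0.764, 0.645, -0.002, -0.0]
ft_force: [-0.4, -0.7, 0.6]
grip_width: 0.0007
grip_force: 0.0
```

>>> move_arm([
  [[-0.06, 0, 0.04, 0, 0, 0], [-0.12, 0, 0.09, 0, 0, 0], [-0.12, 0, 0.09, 0, 0, 0]],
])

```text
time: 24.15
position: [0.4529, -0.047, 0.331]
tool_rot: [0.763, 0.646, -0.002, -0.0]
ft_force: [2.0, 1.5, 0.1]
grip_width: 0.0005
grip_force: 0.9
```

>>> move_arm([
  [[-0.05, 0, 0.05, 0, 0, 0], [-0.1, 0, 0.1, 0, 0, 0], [-0.1, 0, 0.1, 0, 0, 0]],
])

```text
time: 24.52
position: [0.4522, -0.0512, 0.3271]
tool_rot: [0.763, 0.646, -0.002, -0.0]
ft_force: [1.8, 2.9, 1.5]
grip_width: 0.0007
grip_force: 1.7
```

```bash
python3 -c "
from b import *
wheel('wrist');bar('wrist')
stroke(.785+np.radians(275),-40,50)"
```

```text
wrist [(-55, 385), (-45, 1894), (5, 586), (15, 270), (35, 17)]
wrist bar 2969 x [-26.1 -24.3 -16.1] y [38.1 59.8] z [162.3 173.4 175.5]
wrist barside 2829 x [-26.2 -25.2 -24.2] y [45.1 59.8] z [120.8 151.7 171.7]
wrist rear 3376 x [ 0.6  6.6 17.3] y [-29.4  32.7] z [152.7 154.2 155.6]
wrist front 12131 x [-62.3 -44.8 -26.6] y [-30.6  32.6] z [152.  154.1 155.8]
t 24.62 vice x,y,tip z [-124.7  -27.9  145.1] yaw -9.5 F [2.  3.  1.2]
[2.41, -0.08, 0.08]
[1.95, -0.06, -0.18]
[1.51, -0.05, -0.33]
[1.06, -0.04, -0.38]
[0.61, -0.03, -0.33]
[0.21, -0.01, -0.17]
[-0.13, -0.0, 0.1]
```

>>> move_arm([
  [[-0.05, 0, 0.05, 0, 0, 0], [-0.1, 0, 0.1, 0, 0, 0], [-0.1, 0, 0.1, 0, 0, 0]],
])

```text
time: 25.0
position: [0.4516, -0.0551, 0.3232]
tool_rot: [0.763, 0.646, -0.001, -0.0]
ft_force: [3.4, 4.0, 3.2]
grip_width: 0.0001
grip_force: 2.6
```

>>> move_arm([
  [[-0.05, 0, 0.05, 0, 0, 0], [-0.08, 0, 0.08, 0, 0, 0], [-0.08, 0, 0.08, 0, 0, 0]],
])

```text
time: 25.38
position: [0.4511, -0.0581, 0.3202]
tool_rot: [0.764, 0.646, -0.001, -0.0]
ft_force: [3.3, 6.3, 4.6]
grip_width: 0.0003
grip_force: 3.5
```

>>> move_arm([
  [[-0.04, 0, 0.05, 0, 0, 0], [-0.08, 0, 0.1, 0, 0, 0], [-0.08, 0, 0.1, 0, 0, 0]],
])

```text
time: 25.75
position: [0.4506, -0.061, 0.3163]
tool_rot: [0.764, 0.646, -0.001, -0.0]
ft_force: [3.5, 6.3, 6.8]
grip_width: 0.0005
grip_force: 4.3
```

```bash
python3 -c "
from b import *
wheel('wrist');wheel('scene');bar('wrist')
stroke(.785+np.radians(275),-40,50,1)"
```

```text
wrist [(-45, 363), (-35, 2529), (-25, 48), (15, 601), (25, 163), (45, 13)]
scene [(25, 5), (35, 28), (45, 33), (55, 24)]
wrist bar 2231 x [-26.2 -25.  -21.9] y [38.1 59.6] z [162.1 170.1 175.2]
wrist barside 3553 x [-26.1 -25.1 -24.1] y [45.1 59.7] z [121.1 152.1 171.7]
wrist rear 679 x [1.8 4.5 9. ] y [-21.4   9.1] z [152.9 154.1 155.5]
wrist front 14517 x [-62.  -44.9 -26.6] y [-30.7  32.6] z [151.8 154.1 155.7]
t 25.9 vice x,y,tip z [-124.6  -37.9  134.4] yaw -9.6 F [2.8 6.  5.7]
[2.66, -0.08, -0.19]
[0.12, -0.0, -0.17]
```

>>> move_arm([
  [[-0.05, 0, 0.07, 0, 0, 0], [-0.1, 0, 0.14, 0, 0, 0], [-0.1, 0, 0.14, 0, 0, 0]],
])

```text
time: 26.28
position: [0.4501, -0.0648, 0.311]
tool_rot: [0.764, 0.645, -0.0, -0.0]
ft_force: [3.0, 7.9, 9.1]
grip_width: 0.0007
grip_force: 5.5
```

>>> move_arm([
  [[-0.03, 0, 0.06, 0, 0, 0], [-0.06, 0, 0.12, 0, 0, 0], [-0.06, 0, 0.12, 0, 0, 0]],
])

```text
time: 26.65
position: [0.4498, -0.0668, 0.3064]
tool_rot: [0.764, 0.645, 0.0, -0.0]
ft_force: [4.4, 11.1, 11.3]
grip_width: 0.0007
grip_force: 6.7
```

The push force is about 16 N tangential, so the bar is clamped firmly. I'll back off along the arc, lift clear and check.

>>> move_arm([
  [[0.15, 0, -0.2, 0, 0, 0], [0.3, 0, -0.8, 0, 0, 0], [0.3, 0, -2.0, 0, 0, 0], [0.3, 0.2, -3.2, 0, 0, 0], [2.0, 0.5, -3.4, 0, 0, 0], [3.3, 0.8, -3.4, 0, 0, 0], [4.5, 1, -3.4, 0, 0, 0], [4.5, 1, -3.4, 0, 0, 0], [4.5, 1, -3.4, 0, 0, 0]],
])

```text
time: 27.78
position: [0.5183, 0.1028, 0.4401]
tool_rot: [0.763, 0.646, -0.003, -0.0]
ft_force: [-0.0, 0.3, 1.2]
grip_width: 0.0005
grip_force: 0.0
```

```bash
python3 -c "
from b import *
print(get_obs()['position'],get_obs()['ft_force'])
wheel('top');wheel('scene');bar('top')
c=camera('scene');t=camera('top')
cv2.imwrite('pics/fin.png',np.hstack([cv2.resize(c['pixels'][180:300,240:360],None,fx=3.3,fy=3.3,interpolation=2),cv2.resize(t['pixels'][220:340,265:385],None,fx=3.3,fy=3.3,interpolation=2)]))
"
```

```text
[0.51830619 0.10282493 0.44012744] [-0.01984662  0.30811684  1.24953096]
top [(-55, 4), (-45, 64), (-35, 7), (35, 62), (45, 14)]
scene [(-45, 25), (-35, 8), (35, 17), (45, 24)]
top bar 50 x [-25.9 -21.9 -16.1] y [38.3 58.9] z [163.7 173.9 178.4]
top barside 28 x [-26.2 -25.4 -23. ] y [45.2 58.5] z [125.5 150.6 172. ]
top rear 367 x [-11.3   4.2  20.1] y [-31.5  31.7] z [151.3 154.7 158.8]
top front 430 x [-62.5 -44.7 -26.7] y [-31.7  31.7] z [151.2 154.9 158.6]
```

View pics/fin.png

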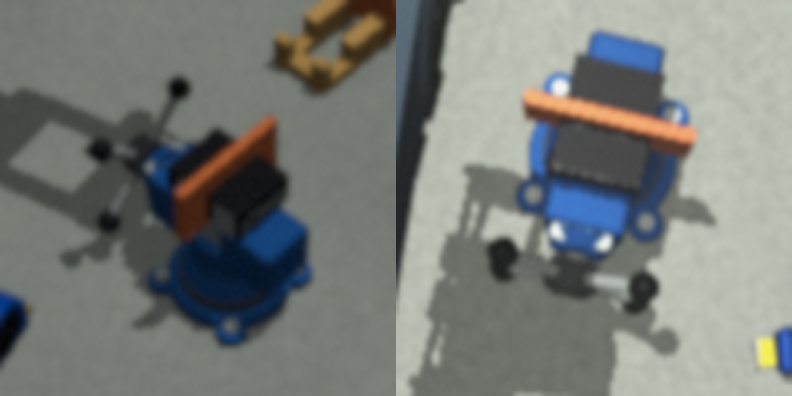

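The bar is upright across the vice between both covers, and the cover is seated on the rear jaw. I'll check the wheel angle before handing in.

```bash
cat > w.py <<'E'
from b import *
from scipy.optimize import least_squares
for n,c in(("init",dict(np.load("top.npz"))),("now",camera("top")),("now-scene",camera("scene")),("init-scene",dict(np.load("scene.npz")))):
    W=cloud(c);x=((W[...,:2]-O)@ux)*1000;y=((W[...,:2]-O)@uy)*1000;z=W[...,2]*1000
    for s in(1,-1):
        m=(x<-105)&(x>-155)&(s*y>33)&(s*y<70)&(z>134)&(z<165)
        p=np.stack([x[m],y[m],z[m]],1)
        if len(p)<10: continue
        r=least_squares(lambda q:np.linalg.norm(p-[q[1],-70*np.sin(q[0]),95+70*np.cos(q[0])],axis=1)-11,[-s*.78,-130],loss="soft_l1")
        print(n,s,m.sum(),np.degrees(r.x[0]).round(1),r.x[1].round(1))
E
python3 w.py
```

```text
init 1 84 -44.3 -136.8
init -1 85 46.2 -136.3
now 1 87 -43.6 -124.9
now -1 83 46.0 -124.5
now-scene 1 46 -41.5 -122.4
now-scene -1 48 47.7 -122.0
init-scene 1 45 -42.7 -135.9
init-scene -1 47 47.7 -134.9
```

The wheel reads about 7.08 rad, a little short of the 7.15 that marks tight. I'll push once more and watch the angle at the peak and after release.

>>> move_arm([
  [[-1.5, -0.4, 0, 0, 0, 0], [-3.0, -0.8, 0, 0, 0, 0], [-4.0, -1.0, 0.3, 0, 0, 0], [-4.08, -1.0, 1.5, 0, 0, 0], [-4.08, -1.0, 2.5, 0, 0, 0], [-4.08, -1.0, 2.9, 0, 0, 0], [-4.18, -1.0, 2.95, 0, 0, 0], [-4.26, -1.0, 3.05, 0, 0, 0], [-4.34, -1.0, 3.15, 0, 0, 0], [-4.42, -1.0, 3.25, 0, 0, 0], [-4.47, -1.0, 3.35, 0, 0, 0], [-4.47, -1.0, 3.35, 0, 0, 0]],
])

```text
time: 29.62
position: [0.4492, -0.0647, 0.3082]
tool_rot: [0.764, 0.645, 0.0, -0.002]
ft_force: [2.7, 12.7, 5.0]
grip_width: 0.0001
grip_force: 6.5
```

```bash
sed -i 's/^for n,c in.*/import sys\nfor n,c in [(k,camera(k)) for k in sys.argv[1:]]:/' w.py; python3 w.py wrist scene; python3 -c "
from b import *
stroke(7,40,50,1)"
```

```text
wrist 1 916 -27.4 -123.9
wrist -1 32 48.6 -126.8
scene -1 60 47.6 -119.3
t 29.73 vice x,y,tip z [-125.5  -41.8  126.2] yaw -9.7 F [ 2.8 13.4  3.9]
[0.51, 0.01, -0.57]
[0.22, 0.02, -0.37]
```

>>> move_arm([
  [[0.05, 0, -0.05, 0, 0, 0], [0.1, 0, -0.1, 0, 0, 0], [0.15, 0, -0.15, 0, 0, 0], [0.2, 0, -0.2, 0, 0, 0], [0.2, 0, -0.2, 0, 0, 0]],
])

```text
time: 30.35
position: [0.4504, -0.0579, 0.3161]
tool_rot: [0.764, 0.646, -0.001, -0.001]
ft_force: [0.1, 6.4, 2.6]
grip_width: 0.0002
grip_force: 2.9
```

```bash
python3 w.py wrist; python3 -c "
from b import *
stroke(7,40,50,1)"
```

```text
wrist 1 2770 -37.1 -124.1
wrist -1 27 53.4 -132.7
t 30.4 vice x,y,tip z [-125.4  -34.9  134. ] yaw -9.6 F [-0.1  4.9  2.6]
[0.33, 0.01, -0.37]
[0.04, 0.02, -0.17]
```

>>> move_arm([
  [[0.03, 0, -0.03, 0, 0, 0], [0.06, 0, -0.06, 0, 0, 0], [0.09, 0, -0.09, 0, 0, 0], [0.12, 0, -0.12, 0, 0, 0], [0.15, 0, -0.15, 0, 0, 0], [0.18, 0, -0.18, 0, 0, 0], [0.21, 0, -0.21, 0, 0, 0], [0.25, 0, -0.25, 0, 0, 0], [0.3, 0, -0.3, 0, 0, 0]],
])

```text
time: 31.52
position: [0.4529, -0.0468, 0.3277]
tool_rot: [0.763, 0.646, -0.002, -0.0]
ft_force: [0.6, -0.7, -0.1]
grip_width: 0.0006
grip_force: 0.0
```

```bash
python3 w.py wrist scene
```

```text
wrist 1 2451 -43.5 -124.3
wrist -1 43 46.9 -131.0
scene -1 72 41.3 -122.2
```

>>> move_arm([
  [[0.1, 0, -0.6, 0, 0, 0], [0.1, 0, -1.8, 0, 0, 0], [0.1, 0, -2.9, 0, 0, 0], [1.5, 0.3, -3.0, 0, 0, 0], [2.8, 0.8, -3.0, 0, 0, 0], [4.1, 1, -3.0, 0, 0, 0], [4.1, 1, -3.0, 0, 0, 0], [4.1, 1, -3.0, 0, 0, 0]],
])

```text
time: 32.62
position: [0.5193, 0.1085, 0.4466]
tool_rot: [0.763, 0.646, -0.003, -0.0]
ft_force: [0.1, 0.3, -0.1]
grip_width: 0.0008
grip_force: 0.0
```

```bash
python3 w.py top scene; python3 -c "
from b import *
print(get_obs()['position'],get_obs()['time']);bar('top')"
```

```text
top 1 82 -42.6 -124.9
top -1 79 47.4 -124.4
scene 1 45 -40.5 -122.2
scene -1 42 48.7 -122.6
[0.51931738 0.10758885 0.44682144] 32.725
top bar 51 x [-26.2 -22.  -16.4] y [38.5 58.9] z [163.1 173.8 178.5]
top barside 27 x [-26.2 -25.5 -20.6] y [45.  57.1] z [122.  147.3 171.7]
top rear 357 x [-11.2   4.5  20.1] y [-31.5  32. ] z [151.2 154.5 158.6]
top front 432 x [-62.6 -45.2 -26.7] y [-31.6  31.6] z [151.4 154.7 158.7]
```

```bash
python3 -c "
from rig import *
print(hand_in())"
```

```text
the job is handed in; nothing more can be done
None
```

I handed the job in at about 33 s: the soft cover sits squarely on the rear jaw and the long bar stands upright, centred and clamped between the covers. The wheel settled at about 7.11 rad after two firm pushes (about 14–16 N), springing back each time to just under the 7.15 mark. On the first try at lowering it, the bar caught on the rear cover, so I re-centred it; the cover was not visibly disturbed. I know of nothing else moved.

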